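# Right the toppled solvent bottle and latch the cabinet window

### The job

A solvent bottle has toppled forward in the little extraction cabinet and lies out over the sill, in the way of the sliding window. Push its top end up and back under the roof until it stands upright on the cabinet floor again, then slide the clear window shut by its handle until the roller catch snaps over and holds it fully home, pushing firmly but not ramming the pane. Leave the glue stick and the tin in the cabinet and the other things on the table where they are.

Things in the scene. Friction and masses are not known exactly. Their poses are not given: they have to be found in the camera images.
- cabinet: Grey bench-top solvent cabinet, fixed, 520 mm wide (its y), 355 mm high. Origin on the table under its middle, x to its back, y to its left seen from the robot, z up. Its floor is at z = 8 mm, side walls' inner faces at y = -251 and +251 mm. A clear fixed pane (x = -72 mm) closes the left half, y = 0 to 251 mm; the right half is the opening for work.
- sill_front (a point): Top front edge of the spill sill in the middle of the right-hand opening (cabinet frame: -90, -123, 58 mm; same axes). The sill runs along the whole front, 58 mm high above the table and 22 mm thick to its inner edge at x = -68 mm.
- rear_wall (a point): Point at the foot of the upright white rear wall inside, behind the middle of the opening (cabinet frame: 12, -123, 8 mm; same axes). The floor is 80 mm deep from the sill's inner edge to this wall.
- eave_edge (a point): Lower front edge of the roof over the middle of the opening (cabinet frame: -122, -123, 330 mm; same axes). The roof's underside is level, all along 330 mm above the table, and hangs 32 mm out ahead of the sill, so the handle and the bottle can be worked only with the tool leaning back towards the robot, 40 to 50 degrees off vertical.
- catch_front (a point): Middle of the front of the dark roller-catch housing on the right jamb (cabinet frame: -129, -244.5, 262 mm; same axes), 34 mm wide, 50 mm high, 40 mm deep; fixed; keep clear of it.
- sash (a joint): Clear sliding window in an aluminium frame, 248 x 266 mm, its front at x = -89 mm of the cabinet. 0 = home at the right jamb; grows (m) as it opens to the cabinet's +y, at most 0.235. Stays where left (drag 1.5 N). In the last 15 mm it rides over a sprung roller, 8 to 12 N: let go sooner than 6 mm from home it is pushed back, beyond that it snaps home on a rubber bumper (4 mm give). Thin pane: never over 80 N.
- window_handle (a point): Middle of the window's handle: an upright black round bar, diameter 16 mm, 132 mm long (66 mm above and below this point), on two stand-offs 46 mm above and below this point. The bar's axis is 31 mm ahead of the pane's front and 170 mm above the table, at y = -196 mm of the cabinet when the window is home. Axes as the cabinet's.
- bottle_mid (a point): Middle of the loose flat bottle: 57 mm wide (its y), 30 mm thick, 136 mm from foot to end of the fixed black cap (diameter 28, length 20 mm), 100 to 200 g; z from foot to cap. At first it leans some 42 degrees from level: side on the sill's inner edge, cap out over the sill to the robot; it turns about the foot's lower edge, on the floor 25 mm ahead of the rear wall. It may stick leaning unless pushed right back to the wall.
- glue_stick_mid (a point): Middle of a standing white and blue glue stick, loose, diameter 31 mm, 96 mm high, in the left half of the cabinet behind the fixed pane; not to be disturbed.
- pin_tin: Round white tin, loose, diameter 60 mm, 32 mm high, origin under its middle, in the left half of the cabinet; not to be disturbed.
- cork_block: Cork sanding block, loose, 60 x 100 x 34 mm, origin under its middle, on the table; a bystander.
- masking_wide: Wide roll of masking tape lying flat, loose, about 115 mm across, 50 mm high, origin under its middle, on the table; a bystander.
- squeegee: Orange film squeegee, loose, 72 x 100 x 11 mm, origin under its middle, flat on the table; a bystander.

How it is judged:
On the way, in this order (a step that is already met when the one before it is completed fails the run):
1. the bottle stands upright on the cabinet floor, behind the sill (angle between bottle_mid's own z axis and vertical below 0.12 rad and z of bottle_mid in the frame of cabinet between 0.066 and 0.086 m and x of bottle_mid in the frame of cabinet between -0.052 and 0.012 m and y of bottle_mid in the frame of cabinet between -0.235 and 0.235 m), for 0.3 s.
2. the window is latched fully home (value of joint sash below 0.003 m), for 0.3 s.
At the end, for the whole second after the job is handed in: The bottle stands at rest on the cabinet floor behind the sill, upright within 0.12 rad, and the window is latched within 3 mm of fully home (all of step 1 and value of joint sash below 0.003 m and linear speed of bottle below 0.02 m/s); the robot touches nothing.
It fails at once if the window is rammed: more than 80 N from the robot on it (contact force between any of the arm, the fingers and sash above 80 N).
It fails at once if the glue stick or the tin in the cabinet, or a loose thing on the table, is shifted by more than 30 mm or the glue stick tipped (distance of any of glue_stick_mid, pin_tin, cork_block, masking_wide, squeegee from where it was at the start of the episode above 0.03 m or angle between glue_stick_mid's own z axis and vertical above 0.3 rad).
It also fails if it takes over 50 s, if anything falls off the work surface, if the arm or the gripper's body presses on something with over 40 N, if the wrist force passes 120 N, or if a joint passes its speed limit or range.

### The arm

A 6-joint arm with a two-finger parallel gripper is mounted at the origin on a cart in front of the work surface, level with it; the furniture and walls round the work are solid. World frame = base frame: x ahead of the robot, y to its left, z up, the work surface at z = 0. Lengths are in m, angles in rad, forces in N, time in s.
With the tool pointing down it reaches from about 0.275 to 0.85 m from the base axis. Payload 19 kg.
Tool frame: the origin (TCP) lies midway between the tips of the shut fingers; the grasp point (between the pads) lies 19 mm behind it; z points along the fingers, y is the direction in which the jaws open and shut (so a half turn about z gives the same grasp; the last joint's range is limited). The gripper opens to 85 mm and grips with 20 to 120 N. Pads are 22 mm wide; open, the fingers measure 114 mm over their backs; the gripper's body (76 mm by 85 mm) begins 54 mm behind the grasp point. The pads swing forward as they close: fully open they stand 13 mm farther back than shut.
Start: joints at [1.137, 0.15, 1.437, -0, 1.554, -0.134], TCP at [0.17, 0.549, 0.201] pointing down, gripper open.
Joint ranges: [-2.8, 2.8], [-0.68, 2.1], [0.12, 2.68], [-1.39, 4.53], [0.16, 2.79], [-2.81, 2.81]. Speed limits (rad/s): [1.89, 1.89, 2.22, 3.01, 3.01, 3.01].

### API

Orientations are given as a unit quaternion [x, y, z, w].
In Python, from bench import manip gives the robot as it stands. The module is installed in compiled form; this text tells all that it offers. Calls block until the motion is done:
- manip.move_to(position, orientation): joint-space move of the TCP to a pose.
- manip.move_l(position, frame=None, max_speed=0.15, contact_N=None): straight line of the TCP; frame=None keeps the orientation; max_speed is the mean speed in m/s. With contact_N (N) it stops when the force on the tool has changed by that much, and returns True; else False.
- manip.movej(angles): joint-space move.
- manip.release() and manip.grab(): open the fingers fully, or close them until they stop; the grip force is fixed at half the most.
- manip.hold(seconds).
- manip.ik(position, orientation): joint angles nearest the present ones, or None.
- manip.get_state(): the state.
- manip.get_image(name): name is "side" or "top" or "wrist"; returns the picture (384x512x3 uint8, red, green, blue); there is no depth.
- manip.get_calibration(name): a dict with "fx", "fy", "cx", "cy" (pixels), "R" (3x3) and "t" (3): a world point X has camera coordinates R X + t. Camera axes: x right, y down, z forward; pixel columns grow to the right and rows downward; lengths in m; the calibration is good to about 2 mm. A picture is of the moment at which its call begins: read the wrist's pose just before it. get_calibration takes no time and is no camera call; for the wrist camera it gives the pose at the moment of the call.
A pose or a line that the arm cannot do raises manip.PlanningError and nothing moves.
- manip.sign_off(): hands the job in, once; it reports no verdict.
The state is a dict: "clock": time; "joints": joint angles; "qd": joint speeds; "effort": joint torques, N m; "ee_pos": TCP position; "ee_rot": TCP orientation; "ft_force": force on the tool from outside, world axes, zero at the start; "moment": the same for the moment, N m; "opening": finger opening in m.
Only numpy, scipy, OpenCV 4.12 (cv2) and the standard library are available. Lean on these libraries where they do the work, as an engineer would, in place of code of your own. Each camera call takes 0.05 s, during which the arm holds its last target. There are 200 camera calls.

## Working session

There is one attempt and no reset: what is moved stays moved. The work goes in short steps, each a Python script; the robot and the scene stay as the last script left them, time stands still between calls to the robot, and variables do not carry over. Pictures are saved under pics/ and viewed, about 8 in all and at most 12, crops included, and the job is handed in when it is done.

```bash
mkdir -p pics; python3 - <<'E'
from bench import manip
import cv2,numpy as np
np.set_printoptions(precision=4,suppress=True)
for n in("side","top","wrist"):
    im=manip.get_image(n);cv2.imwrite(f"pics/{n}0.png",im[...,::-1]);c=manip.get_calibration(n);print(n,c)
s=manip.get_state();print(s)
E
```

```text
side {'fx': 421.37889613029967, 'fy': 421.37889613029967, 'cx': 253.6178468112835, 'cy': 191.05958970246212, 'R': array([[ 0.7624,  0.6471,  0.0031],
       [ 0.4434, -0.5189, -0.7309],
       [-0.4713,  0.5586, -0.6825]]), 't': array([-0.4097, -0.1004,  1.7533])}
top {'fx': 397.2507053622327, 'fy': 397.2507053622327, 'cx': 250.79129140117035, 'cy': 197.1118832166265, 'R': array([[ 0.457 , -0.8894, -0.0131],
       [-0.7108, -0.3563, -0.6065],
       [ 0.5347,  0.2865, -0.795 ]]), 't': array([-0.2427,  0.486 ,  1.0815])}
wrist {'fx': 310.71521756660985, 'fy': 310.71521756660985, 'cx': 257.68961684671683, 'cy': 186.48500425303618, 'R': array([[ 0.2955,  0.9553,  0.    ],
       [ 0.9108, -0.2818,  0.3019],
       [ 0.2884, -0.0892, -0.9533]]), 't': array([-0.5751, -0.0383,  0.3804])}
{'clock': 0.15, 'joints': array([ 1.137 ,  0.1509,  1.4378,  0.    ,  1.5538, -0.134 ]), 'qd': array([ 0.0001, -0.0007, -0.0034, -0.0005,  0.0007, -0.0016]), 'effort': array([  0.0028, -71.3382, -57.1038,  -0.0001,   0.0072,  -0.    ]), 'ee_pos': array([0.1697, 0.5492, 0.2001]), 'ee_rot': array([ 0.1493,  0.9888, -0.0004, -0.0002]), 'ft_force': array([ 0.3651,  0.5003, -0.6536]), 'moment': array([0.0466, 0.0173, 0.0195]), 'opening': 0.08498136594901162}
```

View pics/side0.png

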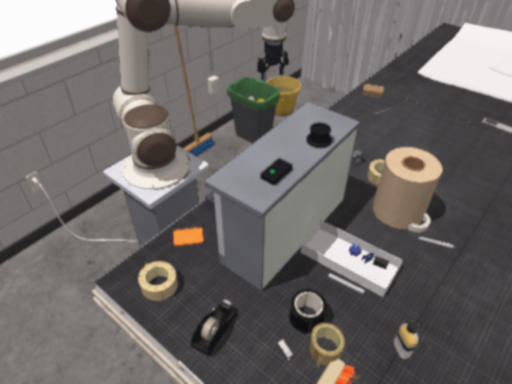

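View pics/top0.png

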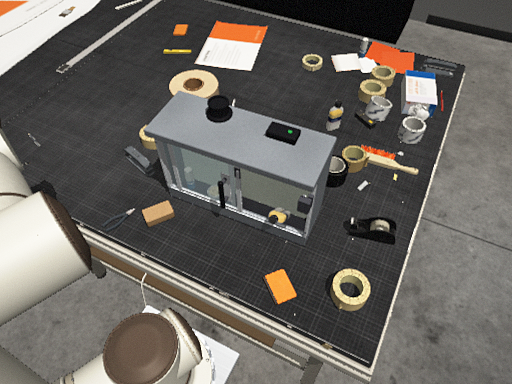

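The side view shows the cabinet from behind, with roof corners near (212,182), (312,106), (357,122), (265,202). The top view shows its front: handle near (222,192), bottle (yellow) near (278,216), cork (157,213) and squeegee (281,286). I'll enlarge the cabinet next.

```bash
python3 - <<'E'
import cv2
a=cv2.imread('pics/top0.png')[85:245,130:345];cv2.imwrite('pics/c1.png',cv2.resize(a,(0,0),fx=3.7,fy=3.7,interpolation=cv2.INTER_CUBIC))
E
```

```text
(no output)
```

View pics/c1.png

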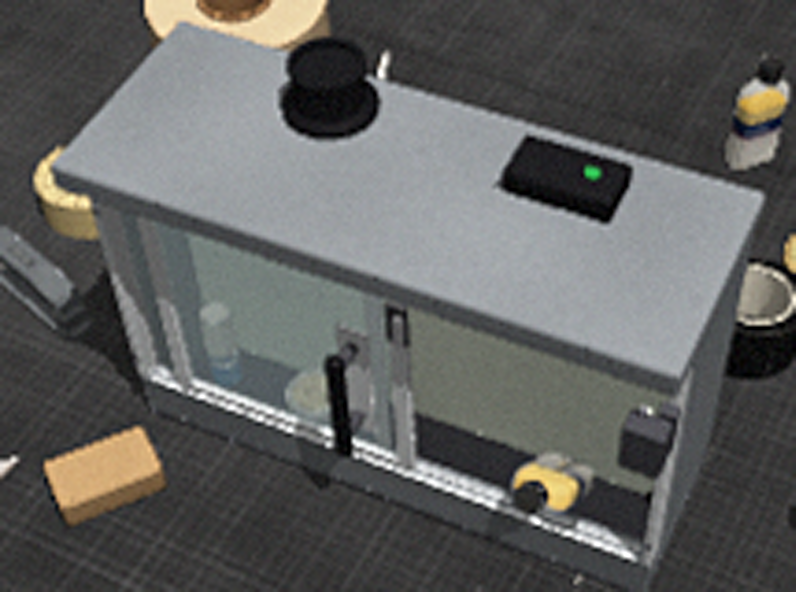

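The crop shows the roof's front corners at crop (57,165) and (684,379), and its back corners at (181,25) and (763,197). The handle bar runs from (334,358) to (343,453), and the cap end is near (529,497). Next I'll fit the cabinet pose.

```bash
cat > h.py <<'E'
from bench import manip
import numpy as np, cv2, json, os
from scipy.spatial.transform import Rotation as Ro
np.set_printoptions(precision=4,suppress=True)
def ray(n,uv,c=None):
    c=c or manip.get_calibration(n); d=np.array([(uv[0]-c['cx'])/c['fx'],(uv[1]-c['cy'])/c['fy'],1])
    return -c['R'].T@c['t'], c['R'].T@d
def onplane(n,uv,p,nrm,c=None):
    o,d=ray(n,uv,c); return o+d*np.dot(np.subtract(p,o),nrm)/np.dot(d,nrm)
def proj(n,X):
    c=manip.get_calibration(n); q=c['R']@X+c['t']; return np.array([c['fx']*q[0]/q[2]+c['cx'],c['fy']*q[1]/q[2]+c['cy']])
if os.path.exists('pose.json'):
    cx,cy,yaw=json.load(open('pose.json'))
    C=Ro.from_euler('z',yaw).as_matrix(); T0=np.array([cx,cy,0])
    W=lambda p:C@np.array(p,float)+T0        # cabinet -> world
    L=lambda p:C.T@(np.array(p)-T0)
    def quat(deg,flip=1):  # tool z leaning deg off vertical, pointing to +x cabinet; jaws along cabinet y
        a=np.radians(deg); z=np.array([np.sin(a),0,-np.cos(a)]); y=np.array([0,flip,0.]); x=np.cross(y,z)
        return Ro.from_matrix(C@np.c_[x,y,z]).as_quat()
    pos=lambda: L(manip.get_state()['ee_pos'])
E
python3 - <<'E'
from h import *
f=lambda p:(130+p[0]/3.7-.36,85+p[1]/3.7-.36)
P=[onplane('top',f(p),[0,0,.355],[0,0,1]) for p in[(57,165),(684,379),(181,25),(763,197)]]
FL,FR,BL,BR=P; print(np.array(P)); print('front len',np.linalg.norm(FL-FR),'back',np.linalg.norm(BL-BR),'depth',np.linalg.norm(FL-BL),np.linalg.norm(FR-BR))
v=FL-FR; yaw=np.arctan2(-v[0],v[1]); vb=BL-BR; print('yaws',yaw,np.arctan2(-vb[0],vb[1]))
yaw=(yaw+np.arctan2(-vb[0],vb[1]))/2
o=(FL+FR)/2+.122*np.array([np.cos(yaw),np.sin(yaw),0])
json.dump([o[0],o[1],yaw],open('pose.json','w')); print(o,yaw)
E
python3 - <<'E'
from h import *
f=lambda p:(130+p[0]/3.7-.36,85+p[1]/3.7-.36)
for q in[(334,358),(343,453)]: print('bar',L(onplane('top',f(q),W([-.12,0,0]),C[:,0])))
print('cap',L(onplane('top',f((529,497)),W([-.104,0,0]),C[:,0])))
print('sill end R', proj('top',W([-.09,-.26,0]))); print('side corners',[proj('side',W([-.122,s*.26,.355])) for s in(1,-1)])
q0=manip.get_state()['joints']
for y in(-.12,-.15): 
  for fl in(1,-1):
    for d in(40,45,50):print(y,fl,d,manip.ik(W([-.14,y,.08]),quat(d,fl)))
E
```

```text
[[ 0.4968  0.3237  0.355 ]
 [ 0.5157 -0.1968  0.355 ]
 [ 0.6864  0.3326  0.355 ]
 [ 0.7095 -0.1846  0.355 ]]
front len 0.5208509360635282 back 0.5176500647542192 depth 0.18980092946667443 0.1941737237764028
yaws 0.03621960032637197 0.04455234734534789
[0.6282 0.0684 0.355 ] 0.04038597383585993
bar [-0.12    0.0251  0.2326]
bar [-0.12    0.0274  0.0998]
cap [-0.104  -0.1438  0.1132]
sill end R [305.4729 246.9369]
side corners [array([305.2287, 102.1091]), array([202.0734, 180.5644])]
-0.12 1 40 [-0.5278 -0.3662  2.329   0.6043  0.6545 -2.5268]
-0.12 1 45 [-0.5782 -0.3958  2.3948  0.7927  0.6134 -2.7297]
-0.12 1 50 None
-0.12 -1 40 [-0.5278 -0.3662  2.329   0.6043  0.6545  0.6148]
-0.12 -1 45 [-0.5782 -0.3958  2.3948  0.7927  0.6134  0.4119]
-0.12 -1 50 [-0.6326 -0.4135  2.4588  1.0128  0.5979  0.1733]
-0.15 1 40 [-0.6192 -0.3368  2.3108  0.6621  0.6954 -2.646 ]
-0.15 1 45 None
-0.15 1 50 None
-0.15 -1 40 [-0.6192 -0.3368  2.3108  0.6621  0.6954  0.4956]
-0.15 -1 45 [-0.674  -0.3618  2.375   0.8459  0.6673  0.2952]
-0.15 -1 50 [-0.7322 -0.374   2.437   1.0493  0.6645  0.0708]
```

```bash
python3 - <<'E'
from h import *
a=cv2.imread('pics/side0.png'); s=4
b=cv2.resize(a[90:290,190:380],(0,0),fx=s,fy=3,interpolation=cv2.INTER_CUBIC)
P=[(-.122,.26,.355),(-.122,-.26,.355),(.07,.26,.355),(.07,-.26,.355),(.07,-.26,0)]
for p in P:
    u=proj('side',W(p)); print(p,u); cv2.circle(b,(int((u[0]-190+.5)*s),int((u[1]-90+.5)*3)),4,(0,0,255),1)
cv2.imwrite('pics/c2.png',b)
E
```

```text
(-0.122, 0.26, 0.355) [305.2287 102.1091]
(-0.122, -0.26, 0.355) [202.0734 180.5644]
(0.07, 0.26, 0.355) [354.9351 121.417 ]
(0.07, -0.26, 0.355) [257.4129 211.5814]
(0.07, -0.26, 0) [256.3636 290.999 ]
```

View pics/c2.png

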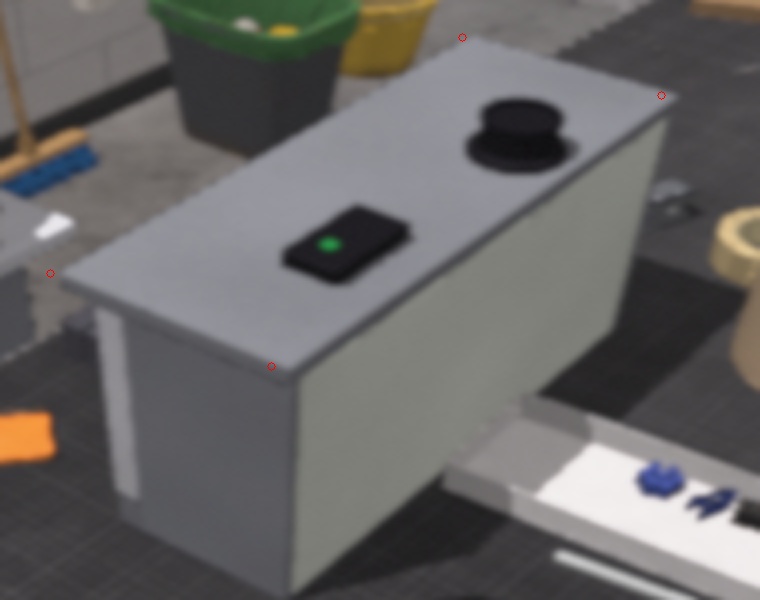

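The predicted corners sit about 4 px left of the true ones in the side view: FL (477,37), FR (62,276), BL (677,96), BR (293,377). I'll triangulate the corners from both views.

```bash
python3 - <<'E'
from h import *
f=lambda p:(130+p[0]/3.7-.36,85+p[1]/3.7-.36); g=lambda p:(190+p[0]/4-.4,90+p[1]/3-.4)
T=[(57,165),(684,379),(181,25),(763,197)];S=[(477,37),(62,276),(677,96),(293,377)]
for a,b in zip(T,S):
    o1,d1=ray('top',f(a));o2,d2=ray('side',g(b))
    k=np.linalg.lstsq(np.c_[d1,-d2],o2-o1,rcond=None)[0]; A=o1+k[0]*d1;B=o2+k[1]*d2
    print((A+B)/2,'gap',np.linalg.norm(A-B), 'k',k)
# table check: squeegee centre, both cams
for n,lo,hi in(('top',(3,150,150),(15,255,255)),('side',(3,150,150),(15,255,255))):
    im=cv2.imread(f'pics/{n}0.png');m=cv2.inRange(cv2.cvtColor(im,cv2.COLOR_BGR2HSV),lo,hi)
    N,_,st,ce=cv2.connectedComponentsWithStats(m)
    for i in range(1,N):
        if st[i,4]>150: print(n,st[i,4],ce[i],onplane(n,ce[i],[0,0,.008],[0,0,1]))
E
```

```text
[0.5027 0.3317 0.3511] gap 0.007371194310565162 k [1.1672 1.4611]
[ 0.5217 -0.1931  0.3496] gap 0.005476707929698878 k [1.0269 1.1612]
[0.6951 0.3412 0.3494] gap 0.006070522544467124 k [1.2741 1.3771]
[ 0.721  -0.182   0.3443] gap 0.000710952900987813 k [1.1412 1.0769]
top 209 [8.7177 5.5455] [1.2628 1.96   0.008 ]
top 878 [238.2768  31.8724] [1.5983 0.623  0.008 ]
top 899 [390.782   57.1123] [ 1.7246 -0.16    0.008 ]
top 177 [378.3277 151.8249] [ 1.0721 -0.2874  0.008 ]
side 457 [187.7046 236.1488] [ 0.3865 -0.1769  0.008 ]
side 222 [345.5315 375.018 ] [ 1.0589 -0.2385  0.008 ]
```

```bash
echo '[0.632,0.072,0.039]'>pose.json; python3 - <<'E'
from h import *
manip.grab()
s=manip.get_state();p=s['ee_pos'];az=np.arctan2(p[1],p[0]);
manip.move_to([.40*np.cos(az),.40*np.sin(az),.26],s['ee_rot'])
for x in(-.27,-.25,-.23,-.21,-.19):
    q=manip.ik(W([x,-.144,.17]),quat(45,-1)); print(x,q)
    if q is not None: manip.move_to(W([x,-.144,.17]),quat(45,-1));break
im=manip.get_image('wrist');cv2.imwrite('pics/w1.png',im[...,::-1]);c=manip.get_calibration('wrist');print(pos(),manip.get_state()['clock'],manip.get_state()['opening'])
np.savez('w1.npz',**c)
E
```

```text
-0.27 None
-0.25 None
-0.23 None
-0.21 None
-0.19 [-0.7835 -0.6412  2.3192  0.6719  0.9836  0.5049]
[-0.1898 -0.1436  0.1701] 4.3417 3.349637369535277e-05
```

View pics/w1.png

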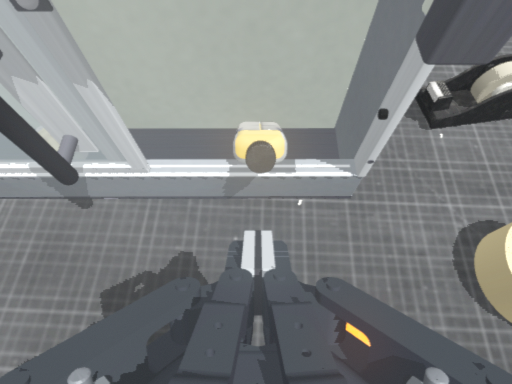

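The wrist view shows the sill's foot line at row ~197, its top front edge at ~178, its right end at ~(352,197), the cap end centred at (261,157), and the handle's lower end at ~(70,178).

```bash
python3 - <<'E'
from h import *
c=dict(np.load('w1.npz'))
for u in((100,198),(340,196),(352,196)): print('foot z0',L(onplane('wrist',u,[0,0,0],[0,0,1],c)))
for u in((100,178),(340,178),(357,178)): print('sill top z58',L(onplane('wrist',u,[0,0,.058],[0,0,1],c)))
print('cap@z.110',L(onplane('wrist',(261,157),[0,0,.110],[0,0,1],c)), 'cap@x-.104',L(onplane('wrist',(261,157),W([-.104,0,0]),C[:,0],c)))
print('bar low end',L(onplane('wrist',(68,176),W([0,0,.104]),[0,0,1],c)))
im=cv2.imread('pics/w1.png'); print(im[165:205:2,[120,330]].sum(2).T)
E
```

```text
foot z0 [-0.0942  0.0526  0.    ]
foot z0 [-0.0913 -0.245   0.    ]
foot z0 [-0.0913 -0.2599  0.    ]
sill top z58 [-0.098   0.0255  0.058 ]
sill top z58 [-0.0978 -0.2306  0.058 ]
sill top z58 [-0.0978 -0.2487  0.058 ]
cap@z.110 [-0.1048 -0.1459  0.11  ] cap@x-.104 [-0.104  -0.1459  0.1087]
bar low end [-0.1213  0.0281  0.104 ]
[[765 748 570 560 765 765 411 428 430 424 425 426 426 426 422 413 314 370
  384 395]
 [765 656 653 673 765 736 364 402 406 407 403 401 398 398 395 384 285 376
  409 337]]
```

```bash
cat > push.py <<'E'
from h import *
Y=-.146
def go(x,z,v=.1,cn=None):
    r=manip.move_l(W([x,Y,z]),quat(45,-1),max_speed=v,contact_N=cn); print(r,pos(),(C.T@manip.get_state()['ft_force']).round(1)); return r
E
python3 - <<'E'
from push import *
go(-.175,.062); go(-.110,.062,.06,10)
for t in (44,54,64,74,82):
    a=np.radians(t); go(-.013-.1*np.cos(a)-.0078,.008+.1*np.sin(a)-.0078,.08)
cv2.imwrite('pics/w2.png',manip.get_image('wrist')[...,::-1]);print(manip.get_state()['clock'])
E
```

```text
False [-0.1749 -0.1462  0.0625] [0.4 0.3 0.3]
False [-0.1102 -0.146   0.062 ] [-0.3 -0.1  0. ]
False [-0.0929 -0.1458  0.0695] [-0.3  0.2  0.1]
False [-0.0799 -0.1458  0.0808] [-0.8 -0.4  0.6]
False [-0.065  -0.1458  0.0896] [ 0.5  0.1 -0. ]
False [-0.0485 -0.1458  0.096 ] [-0.3  0.8 -0.4]
False [-0.0346 -0.1458  0.0991] [ 0.5  0.9 -0.8]
8.675
```

View pics/w2.png

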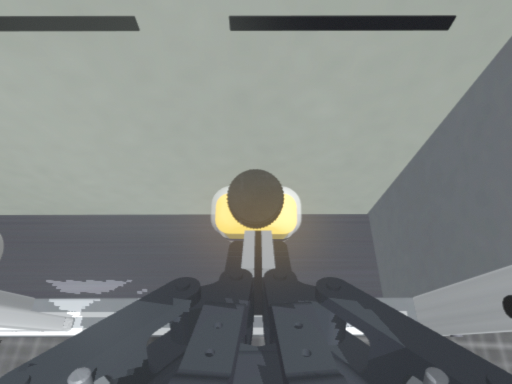

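The fingers are under and in front of the bottle's shoulder. The cap at (255,199) is near upright and close to the wall. I'll finish the push with a force stop.

```bash
python3 - <<'E'
from push import *
go(-.008,.100,.04,9)
manip.hold(.3); go(pos()[0]-.04,.097,.08)
go(-.17,.14,.15)
cv2.imwrite('pics/w3.png',manip.get_image('wrist')[...,::-1]);np.savez('w3.npz',**manip.get_calibration('wrist'));print(manip.get_state()['clock'])
E
```

```text
False [-0.0081 -0.1459  0.0998] [-0.  -0.2 -0.4]
False [-0.0479 -0.1463  0.0974] [ 0.4  0.6 -0.5]
False [-0.1697 -0.1461  0.1398] [-0.3 -0.3  0.8]
11.5
```

View pics/w3.png

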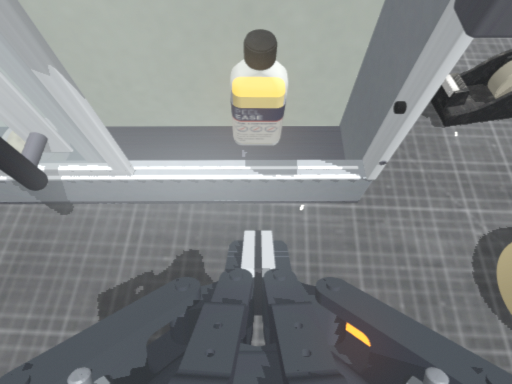

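The bottle now stands. Its foot's front edge is at (259,145), the cap's top centre is near (261,40), and the wall/floor seam is at row ~127. I'll check the lean.

```bash
python3 - <<'E'
from h import *
c=dict(np.load('w3.npz'))
print('foot',L(onplane('wrist',(259,145),[0,0,.008],[0,0,1],c)),'corners',L(onplane('wrist',(236,143),[0,0,.008],[0,0,1],c)),L(onplane('wrist',(281,143),[0,0,.008],[0,0,1],c)))
for u in((261,32),(261,40),(261,67)): print('cap row',u,[L(onplane('wrist',u,[0,0,z],[0,0,1],c)) for z in(.124,.144)])
for u in((150,126),(320,126)):print('wall seam',L(onplane('wrist',u,[0,0,.008],[0,0,1],c)))
print('sill',L(onplane('wrist',(250,198),[0,0,0],[0,0,1],c)))
t=cv2.imread('pics/w3.png')[25:152,225:295];
m=t.sum(2);print(m[::4,36])
E
```

```text
foot [-0.0215 -0.1467  0.008 ] corners [-0.0186 -0.1189  0.008 ] [-0.0186 -0.1733  0.008 ]
cap row (261, 32) [array([ 0.0266, -0.1484,  0.124 ]), array([-0.0007, -0.1482,  0.144 ])]
cap row (261, 40) [array([ 0.0153, -0.1484,  0.124 ]), array([-0.0108, -0.1481,  0.144 ])]
cap row (261, 67) [array([-0.0199, -0.1482,  0.124 ]), array([-0.0424, -0.148 ,  0.144 ])]
wall seam [ 0.0073 -0.0106  0.008 ]
wall seam [ 0.007  -0.2229  0.008 ]
sill [-0.0884 -0.1364  0.    ]
[515 359 258 255 255 262 265 240 239 244 248 286 617 653 650 646 636 627
 562 540 535 293 289 363 421 546 503 543 535 556 438 385]
```

The lean reads 0.02–0.07 rad, but the push met no force, so the tip probably rode over the tapered shoulder. I'll press again lower, on the flat front face.

```bash
python3 - <<'E'
from push import *
go(-.06,.082,.15); go(-.01,.082,.04,8)
manip.hold(.2); go(pos()[0]-.04,.082,.1); go(-.17,.14,.15)
cv2.imwrite('pics/w4.png',manip.get_image('wrist')[...,::-1]);print(manip.get_state()['clock'])
a=cv2.imread('pics/w3.png').astype(int);b=cv2.imread('pics/w4.png').astype(int)
print(np.abs(a-b)[20:160,220:300].mean(), np.abs(a-b)[170:220,100:220].mean())
cv2.imwrite('pics/p.png',cv2.resize(np.hstack([a,b])[10:170].astype(np.uint8)[:,np.r_[200:320,712:832]],(0,0),fx=3,fy=3))
E
```

```text
False [-0.0603 -0.1458  0.082 ] [-1.3 -0.1  0.1]
False [-0.0101 -0.146   0.082 ] [ 0.2  0.2 -0.2]
False [-0.0497 -0.1464  0.0825] [ 0.4 -0.2 -0.2]
False [-0.1697 -0.146   0.1398] [-0.3 -0.6 -1. ]
15.7167
0.6653571428571429 0.8718333333333333
```

View pics/p.png

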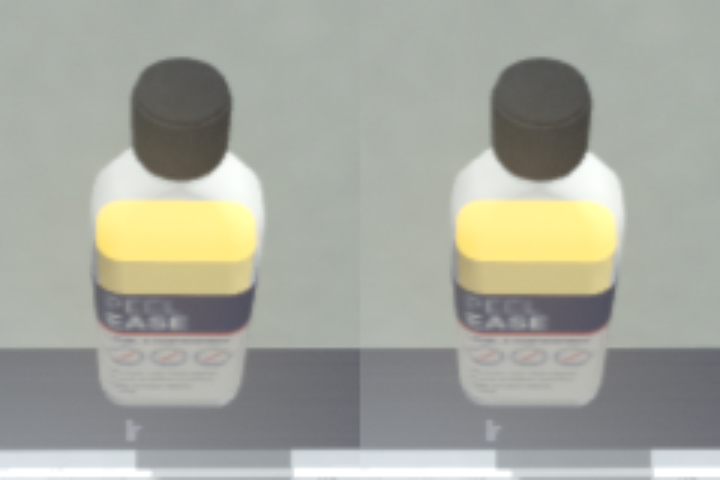

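```bash
python3 - <<'E'
from h import *
s=manip.get_state(); p=s['ee_pos'];R=Ro.from_quat(s['ee_rot']).as_matrix()
print('tcp px',proj('wrist',p),'19mm back',proj('wrist',p-.019*R[:,2]),'tool z in cab',C.T@R[:,2],'x',C.T@R[:,0],'y',C.T@R[:,1],s['opening'])
c=manip.get_calibration('wrist'); print('cam in tool',R.T@(-c['R'].T@c['t']-p))
im=manip.get_image('wrist');g=im.sum(2)
print('tip rows', g[222:250:2,250],g[222:250:2,257],g[222:250:2,267])
# 2-view check of the bottle's foot & sill from w1,w3
E
```

```text
tcp px [258.5631 221.1165] 19mm back [258.6324 235.1945] tool z in cab [ 0.7066  0.0006 -0.7076] x [ 0.7076 -0.0002  0.7066] y [ 0.0003 -1.     -0.0006] -0.00022898611190940292
cam in tool [ 0.0776 -0.0003 -0.1744]
tip rows [393 386 371 372 511 676 674 674 674 675 674 673 675 674] [390 377 370 369 327 306 301 300 301 297 295 295 292 292] [389 374 358 357 510 677 674 677 676 674 675 674 674 674]
```

The visible fingertips lie ~12 mm short of the nominal TCP, which explains why the push met no contact. I'll press a little farther under the force stop to confirm the bottle is against the wall.

```bash
python3 - <<'E'
from push import *
go(-.06,.078,.15); go(.012,.078,.05,8)
manip.hold(.2); go(pos()[0]-.05,.078,.12); go(-.17,.14,.15)
cv2.imwrite('pics/w5.png',manip.get_image('wrist')[...,::-1]);print(manip.get_state()['clock'])
a=cv2.imread('pics/w4.png').astype(int);b=cv2.imread('pics/w5.png').astype(int)
print(np.abs(a-b)[20:160,220:300].mean(), np.abs(a-b)[170:220,100:220].mean())
E
```

```text
False [-0.0603 -0.1459  0.0781] [ 0.1 -0.6 -0.2]
True [-0.0048 -0.1457  0.0776] [-31.1  -2.   21.1]
False [-0.0543 -0.1464  0.0785] [0.1 0.1 0.2]
False [-0.1697 -0.146   0.1397] [-0.   0.8 -0.4]
19.6333
1.9711904761904762 0.6107222222222223
```

Firm contact at −31 N confirms the bottle is against the wall. Now the handle.

```bash
cat > hd.py <<'E'
from h import *
def g(x,y,z,v=.1,cn=None):
    r=manip.move_l(W([x,y,z]),quat(45,-1),max_speed=v,contact_N=cn); print(r,pos(),(C.T@manip.get_state()['ft_force']).round(1),manip.get_state()['clock']); return r
E
python3 - <<'E'
from hd import *
b=cv2.imread('pics/w5.png'); 
g(-.18,-.146,.145,.15); g(-.18,.078,.145,.2); g(-.108,.078,.145,.1,8)
g(-.108,.03,.145,.1,10)
im=manip.get_image('wrist');cv2.imwrite('pics/w6.png',im[...,::-1])
cv2.imwrite('pics/w56.png',np.hstack([cv2.resize(b,(400,300)),cv2.resize(im[...,::-1],(400,300))]))
E
```

```text
False [-0.1797 -0.1462  0.1449] [0.2 0.8 0.1] 19.8833
False [-0.18    0.0779  0.145 ] [ 0.4 -1.   0.5] 21.5917
False [-0.1084  0.0779  0.1448] [-0.1 -0.4  0.4] 22.4583
False [-0.1081  0.03    0.1453] [-0.8 -0.4  1. ] 23.0917
```

View pics/w56.png

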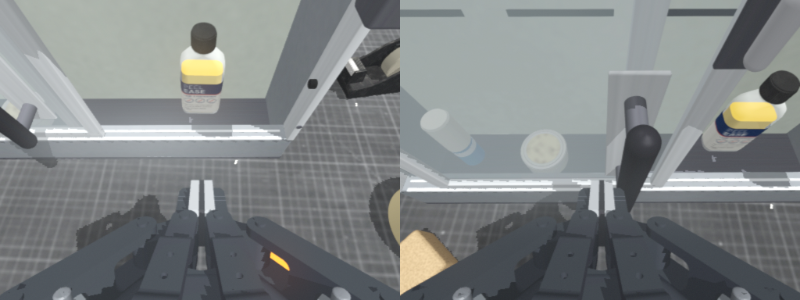

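The bottle is upright (left panel) and the finger lies on the bar's left (+y) side (right panel). Now I'll push the window shut.

```bash
python3 - <<'E'
from hd import *
g(-.108,-.14,.145,.08,15)
r=g(-.108,-.205,.145,.015,22)
manip.hold(.4)
print(pos(),manip.get_state()['ft_force'])
im=manip.get_image('wrist');cv2.imwrite('pics/w7.png',im[...,::-1])
t=manip.get_image('top')[...,::-1];cv2.imwrite('pics/t7.png',t)
cv2.imwrite('pics/wt7.png',np.hstack([cv2.resize(im[...,::-1],(380,300)),cv2.resize(t[85:245,130:345],(400,300),interpolation=cv2.INTER_CUBIC)]))
E
```

```text
False [-0.108  -0.1398  0.145 ] [-0.1  1.1 -0.2] 25.4167
True [-0.1086 -0.1826  0.1439] [-5.9 11.3  6.2] 28.1583
[-0.1087 -0.1825  0.1438] [-5.9231  9.0817  6.1524]
```

View pics/wt7.png

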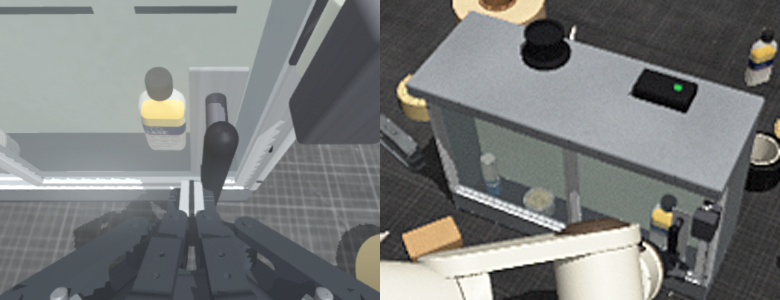

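The window looks home, with the frame at the jamb. The residual force is only ~9 N, so I'll press once more, firmer, to be sure, then back off and measure.

```bash
python3 - <<'E'
from hd import *
g(-.108,-.20,.145,.012,26)
manip.hold(.3); print((C.T@manip.get_state()['ft_force']).round(1))
p=pos(); g(-.108,p[1]+.03,.145,.1); g(-.19,p[1]+.03,.16,.12)
manip.hold(.3)
im=manip.get_image('wrist');cv2.imwrite('pics/w8.png',im[...,::-1]);np.savez('w8.npz',**manip.get_calibration('wrist'))
b=im[...,::-1].copy()
for z in(.104,.17,.236):
    u=proj('wrist',W([-.12,-.196,z]));print(u);cv2.circle(b,tuple(int(k) for k in u),3,(0,0,255),1)
cv2.imwrite('pics/w8b.png',b)
E
```

```text
True [-0.1088 -0.1828  0.1436] [-6.5 15.8 10.8] 29.2667
[-6.8 13.7  9.7]
False [-0.1078 -0.1529  0.1454] [0.6 0.1 0.3] 30.025
False [-0.1898 -0.1531  0.1601] [ 0.5  0.3 -0.8] 30.8667
[308.2968 168.9258]
[322.0991 119.787 ]
[346.4099  33.2366]
```

View pics/w8b.png

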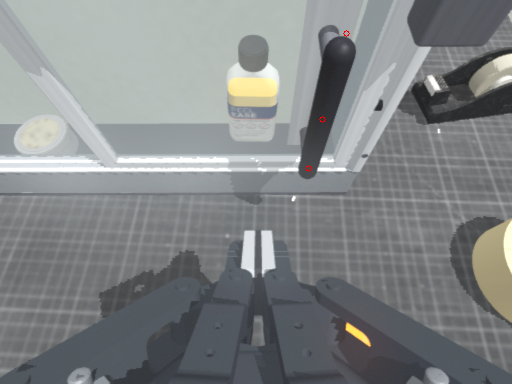

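The handle's axis matches the home position (−196 mm) to about 1 px. An unlatched window would show 8 px or more. The bottle is upright behind it and the robot is clear, so I'm handing in.

```bash
python3 - <<'E'
from hd import *
s=manip.get_state();print(s['clock'],s['ft_force'],np.abs(s['qd']).max())
manip.sign_off()
E
```

```text
31.2167 [-0.4216 -0.4379  0.5947] 0.004984417404255846
the job is handed in; nothing more can be done
```

I stood the bottle upright against the rear wall and slid the window shut by its handle. The job was handed in at 31.2 s of the allowed 50 s, and sign-off gives no verdict.

**Bottle:** The first two pushes met no contact. The fingertips appear about 12 mm short of the nominal tool point in the wrist view, so I pressed again farther in. That push stopped hard: I set it to stop at 8 N, and the force read about 31 N back and 21 N up. My estimate of its lean before that last push was 0.02–0.07 rad, against the 0.12 limit. I only viewed it, not measured it, afterwards, and it looked upright.

**Window:** Two slow pushes stopped at the same place, within 0.2 mm. The contact stops were set at 22 N and 26 N, well under the 80 N limit. After I let go, the handle was within about 1 px (roughly 1 mm) of its home position; cabinet-pose error may add about 3 mm. An unlatched window would show 6 mm or more.

**Other checks:**
- At hand-in the robot was clear, with the wrist force near zero.
- The cork block was in its starting place, and the tin and glue stick looked undisturbed.
- I did not measure the tape roll or the squeegee again.

**Disagreement:** The side and top cameras placed the cabinet about 8 mm apart. I took a position between them, and the wrist camera agreed with it to about 3–6 mm.

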